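Sort the left-over fastenings back into their trays on the boatbuilder's bench

ROBOT

A 6-joint arm with a two-finger parallel gripper is mounted at the origin on the work surface. World frame = base frame: x ahead of the robot, y to its left, z up, the work surface at z = 0. Lengths are in m, angles in rad, forces in N, time in s.
With the tool pointing down it reaches from about 0.275 to 1 m from the base axis. Payload 8.4 kg.
Tool frame: the origin (TCP) lies on the centre line of the jaws, within the pads' length; the fingertips stand 17 mm ahead of it and the grasp point (between the pads) lies 2 mm behind it (bot.tcp_to_tips is the z of the fingertips in the tool frame, in m); z points along the fingers, y is the line along which they close (so a half turn about z gives the same grasp; the last joint's range is limited). The gripper opens to 85 mm and grips with 20 to 120 N. Pads are 22 mm wide; open, the fingers measure 114 mm over their backs; the gripper's body (76 mm by 85 mm) begins 54 mm behind the grasp point. The pads swing forward as they close: fully open they stand 13 mm farther back than shut.
Start: joints at [-1.316, 0.353, 1.633, -0, 1.155, -0.002], TCP at [0.159, -0.605, 0.248] pointing down, gripper open.
Joint ranges: [-2.63, 2.63], [-0.92, 2.1], [0.06, 2.66], [-1.3, 4.44], [0, 2.69], [-3.02, 3.02]. Speed limits (rad/s): [2.22, 2.22, 2.79, 3.14, 3.14, 3.14].

INTERFACE

Orientations are given as a unit quaternion [x, y, z, w].
In Python, from workcell import bot, hand, kinematics, get_obs, vision, hand_in gives the robot as it stands. The module is installed in compiled form; this text tells all that it offers. Calls block until the motion is done:
- bot.reach(position, orientation): joint-space move of the TCP to a pose.
- bot.servo_line(position, ori=None, velocity=0.15): straight line of the TCP; ori=None keeps the orientation; velocity is the mean speed in m/s.
- bot.goto_joints(angles): joint-space move.
- hand.move_gripper(opening, strength=None): finger opening in m; strength is the grip in N (None keeps the last); returns when the fingers have stopped.
- bot.dwell(seconds).
- kinematics.solve_ik(position, orientation): joint angles nearest the present ones, or None.
- get_obs(): the state.
- vision.read_camera(name): name is "scene" or "top" or "wrist"; returns a dict with "frame" (400x640x3 uint8, red, green, blue), "intrinsics" (3x3 intrinsics, pixels), "dist" ([k1, k2, p1, p2, k3] as OpenCV has them; the pictures are not rectified), "view" (4x4, takes a point from world to camera coordinates). Camera axes: x right, y down, z forward; pixel columns grow to the right and rows downward; lengths in m; the calibration is good to about 2 mm. A picture is of the moment at which its call begins. There is no depth.
A pose or a line that the arm cannot do raises bot.IKError and nothing moves.
- hand_in(): hands the job in; it is judged then, once.
The state is a dict: "time_s": time; "joint_pos": joint angles; "joint_vel": joint speeds; "joint_efforts": joint torques, N m; "position": TCP position; "orientation": TCP orientation; "wrist_force": force on the tool from outside, world axes, zero at the start; "ft_torque": the same for the moment, N m; "gripper_width": finger opening in m; "grip_force": force on a finger pad.
Only numpy, scipy, OpenCV 4.12 (cv2) and the standard library are available. Lean on these libraries where they do the work, as an engineer would, in place of code of your own. Each camera call takes 0.05 s, during which the arm holds its last target. There are 200 camera calls.

TASK

Sort the five left-over fastenings on the bench (two oak treenails, two bronze bolts, one nut) back into the three trays, each into the tray that already holds its own kind. Set each one down, not dropped, flat on the tray floor beside the stock there and not on top of anything; lay treenails and bolts lengthways like those already in the tray, with the bolt heads at the same end as the others. Do not shift the chisel or the caulking iron that lie among them.

Things in the scene. Friction and masses are not known exactly. Their poses are not given: they have to be found in the camera images.
- treenail_a: Eight-sided oak treenail (wooden peg), 24 mm across the flats, 120 mm long with chamfered ends, about 45 g, lying on a flat. Origin at its centre (12 mm above what it lies on); x runs along it, both ends alike.
- treenail_b: Eight-sided oak treenail (wooden peg), 24 mm across the flats, 120 mm long with chamfered ends, about 45 g, lying on a flat. Origin at its centre (12 mm above what it lies on); x runs along it, both ends alike.
- bolt_a: Bronze hexagon-head bolt lying on its side: round shank 20 mm thick, 100 mm long; head 30 mm across flats, 13 mm thick (113 mm over all); about 0.36 kg. Rests on a head flat and the shank's end (slope 3 degrees). Origin on its axis at half its length, 13 mm above what it lies on; x points to the head. Balances 8 mm from the origin towards the head.
- bolt_b: Bronze hexagon-head bolt lying on its side: round shank 20 mm thick, 100 mm long; head 30 mm across flats, 13 mm thick (113 mm over all); about 0.36 kg. Rests on a head flat and the shank's end (slope 3 degrees). Origin on its axis at half its length, 13 mm above what it lies on; x points to the head. Balances 8 mm from the origin towards the head.
- nut: Bronze hexagon nut lying flat, 30 mm across flats, 16 mm high, 20 mm hole, about 65 g. Origin at its centre (8 mm above what it lies on), z along the hole; its y axis is square to one pair of flats.
- tray_treenails_end (a point): Fixed open pine tray, inside 150 mm (x) by 170 mm (y), walls 8 mm thick, 40 mm high over all, floor 6 mm thick. Point: on the inner floor at the foot of the far end wall, midway; x out through that wall, y left, z up: inside x = -150..0, y = -85..85 mm. Already holds two treenails, fixed, lengthways (along x) at the +y wall, filling y = 35..85; the rest is empty.
- tray_bolts_end (a point): Fixed open pine tray, inside 150 mm (x) by 170 mm (y), walls 8 mm thick, 40 mm high over all, floor 6 mm thick. Point: on the inner floor at the foot of the far end wall, midway; x out through that wall, y left, z up: inside x = -150..0, y = -85..85 mm. Already holds two bolts, fixed, lengthways (along x) at the +y wall, heads at this far end, filling y = 20..85; the rest is empty.
- tray_nuts_end (a point): Fixed open pine tray, inside 150 mm (x) by 170 mm (y), walls 8 mm thick, 40 mm high over all, floor 6 mm thick. Point: on the inner floor at the foot of the far end wall, midway; x out through that wall, y left, z up: inside x = -150..0, y = -85..85 mm. Already holds ten nuts, fixed, at the +y wall, filling y = 22..85, up to 32 mm high; the rest is empty.
- chisel: Wood chisel, 230 mm long, lying loose among the fastenings, dark wooden handle of 28 mm towards the robot, steel blade 25 mm wide pointing away (its x). Not to be moved. Origin near its middle.
- caulking_iron: Caulking iron, all dark steel, 146 mm long, lying loose among the fastenings: round stem with a 28 mm mushroom head towards the robot and a flared blade 33 mm wide pointing away (its x). Not to be moved. Origin near its middle.

How it is judged:
By the outcome, as a careful person would: the job done as asked, in the order asked, and still so for the second after the job is handed in, with the robot touching nothing.
It also fails if it takes over 128 s, if anything falls off the work surface, if the arm or the gripper's body presses on something with over 40 N, if the wrist force passes 120 N, or if a joint passes its speed limit or range.

## Working session

There is one attempt and no reset: what is moved stays moved. The work goes in short steps, each a Python script; the robot and the scene stay as the last script left them, time stands still between calls to the robot, and variables do not carry over. Pictures are saved under pics/ and viewed, at most 14 in all, crops included, and the job is handed in when it is done.

```bash
mkdir -p pics; python3 - <<'E'
from workcell import vision,get_obs
import cv2,numpy as np
for n in("top","scene"):
    c=vision.read_camera(n);cv2.imwrite(f"pics/{n}0.png",c["frame"][:,:,::-1])
    print(n,c["intrinsics"].tolist(),c["dist"],np.round(c["view"],4).tolist())
o=get_obs();print(o["time_s"],o["orientation"],o["wrist_force"])
E
```

```text
top [[470.89266437911, 0.0, 316.64221136194794], [0.0, 470.89266437911, 209.73622270840974], [0.0, 0.0, 1.0]] [-0.13519042  0.          0.          0.          0.        ] [[-0.0208, -0.9998, -0.0004, 0.0104], [-0.9966, 0.0208, -0.0798, 0.5486], [0.0798, -0.0013, -0.9968, 1.1016], [0.0, 0.0, 0.0, 1.0]]
scene [[496.5206435193728, 0.0, 310.4064591928019], [0.0, 496.5206435193728, 195.32046671379257], [0.0, 0.0, 1.0]] [0.01257473 0.         0.         0.         0.        ] [[-0.7779, 0.6283, -0.0018, 0.42], [0.3966, 0.4888, -0.7771, -0.1988], [-0.4874, -0.6052, -0.6294, 1.4224], [0.0, 0.0, 0.0, 1.0]]
0.1 [ 9.91767213e-01  1.28052377e-01 -7.85005232e-05 -6.14520782e-04] [-0.02558965 -0.4895511  -0.26222106]
```

View pics/top0.png

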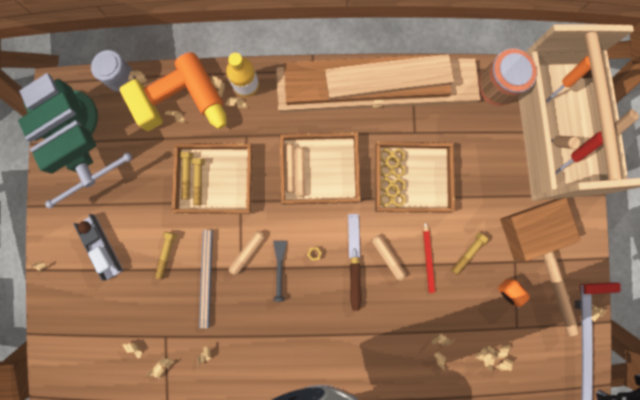

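View pics/scene0.png

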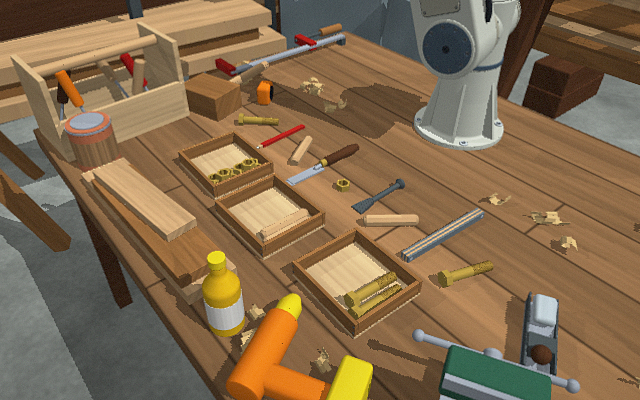

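The top view shows, at pixels:
- bolts at (165,255), head up, and (470,253), head at upper right
- treenails at (247,252) and (389,257)
- nut at (314,254)
- iron at (280,270) and chisel at (354,262)
- bolt tray at (211,178), treenail tray at (320,170), nut tray at (414,177), with stock at the left (+y) of each

I'll segment these next.

```bash
cat > h.py <<'E'
import cv2,numpy as np
from workcell import bot,hand,kinematics,get_obs,vision,hand_in
def ray(c,px,z):
    px=np.asarray(px,float).reshape(-1,1,2)
    u=cv2.undistortPoints(px,c["intrinsics"],c["dist"]).reshape(-1,2)
    V=np.asarray(c["view"]);R=V[:3,:3];o=-R.T@V[:3,3]
    d=np.c_[u,np.ones(len(u))]@R
    return o+d*((z-o[2])/d[:,2])[:,None]
def proj(c,P):
    V=np.asarray(c["view"]);r,_=cv2.Rodrigues(V[:3,:3])
    return cv2.projectPoints(np.asarray(P,float).reshape(-1,1,3),r,V[:3,3],c["intrinsics"],c["dist"])[0].reshape(-1,2)
def blob(c,mask,z):
    """largest contour -> world rect on plane z: centre, long-axis yaw (mod pi), sizes, contour pts"""
    cs,_=cv2.findContours(mask.astype(np.uint8),cv2.RETR_EXTERNAL,cv2.CHAIN_APPROX_NONE)
    k=max(cs,key=cv2.contourArea)
    w=ray(c,k.reshape(-1,2),z)[:,:2]
    (cx,cy),(a,b),_=r=cv2.minAreaRect((w*1000).astype(np.float32))
    p=cv2.boxPoints(r);e=[p[1]-p[0],p[2]-p[1]];L=max(e,key=np.linalg.norm)
    yaw=np.arctan2(L[1],L[0]);yaw=(yaw+np.pi/2)%np.pi-np.pi/2
    return np.array([cx,cy])/1000,yaw,(max(a,b),min(a,b)),w
E
python3 - <<'E'
from h import *
c=vision.read_camera("top");f=c["frame"];hsv=cv2.cvtColor(f,cv2.COLOR_RGB2HSV)
for n,(u,v),z in [("bolt_a",(165,255),.013),("tn_a",(247,252),.012),("nut",(314,254),.014),("tn_b",(389,257),.012),("bolt_b",(470,253),.013)]:
    m=np.zeros(f.shape[:2],bool);s=np.s_[v-32:v+32,u-27:u+27]
    H=hsv[s].astype(int)
    mm=(H[...,0]>19)&(H[...,1]>110)&(H[...,2]>90) if n[0] in"bn" else (H[...,2]>165)&(H[...,1]<160)
    m[s]=mm
    ctr,yaw,sz,w=blob(c,m,z);print(n,ctr.round(4),round(np.degrees(yaw),1),np.round(sz,1),hsv[v,u])
# trays: rim outer at z=.04; brown rim vs pale floor: floor mask
for n,(u,v) in [("bolts",(225,178)),("treen",(335,170)),("nuts",(430,177))]:
    m=np.zeros(f.shape[:2],bool);s=np.s_[v-50:v+50,u-70:u+50]
    H=hsv[s].astype(int);m[s]=(H[...,2]>165)&(H[...,1]<140)
    ctr,yaw,sz,w=blob(c,m,.006);print(n,ctr.round(4),round(np.degrees(yaw),1),np.round(sz,1))
cv2.imwrite("pics/top1.png",cv2.resize(f[125:315,140:500,::-1],None,fx=2.2,fy=2.2,interpolation=cv2.INTER_CUBIC))
E
```

```text
bolt_a [0.4678 0.3663] -10.3 [64.1 16.5] [ 20 145 193]
tn_a [0.4636 0.1697] -0.8 [129.9 128.6] [ 18  85 243]Traceback (most recent call last):
  File "<stdin>", line 8, in <module>
  File "h.py", line 15, in blob
    k=max(cs,key=cv2.contourArea)
ValueError: max() iterable argument is empty
```

```bash
python3 - <<'E'
from h import *
c=vision.read_camera("top");f=c["frame"];hsv=cv2.cvtColor(f,cv2.COLOR_RGB2HSV)
for v,r in((255,(155,176)),(252,(232,262,2)),(254,(304,325)),(257,(374,406,2)),(245,(470,490)),(178,(168,262,4))):
    print(v,r,[tuple(map(int,hsv[v,u])) for u in range(*r)])
cv2.imwrite("pics/top1.png",cv2.resize(f[125:315,140:500,::-1],None,fx=2.2,fy=2.2,interpolation=cv2.INTER_CUBIC))
E
```

```text
255 (155, 176) [(13, 124, 197), (13, 125, 198), (13, 124, 197), (13, 126, 194), (14, 129, 192), (17, 135, 196), (19, 141, 210), (20, 143, 218), (20, 143, 219), (20, 144, 211), (20, 145, 193), (19, 146, 169), (19, 148, 145), (17, 140, 129), (14, 135, 127), (13, 128, 131), (13, 128, 134), (13, 128, 134), (12, 126, 138), (12, 127, 154), (13, 125, 179)]
252 (232, 262, 2) [(13, 124, 202), (13, 125, 202), (13, 123, 201), (13, 124, 195), (14, 113, 191), (14, 102, 223), (17, 89, 241), (18, 83, 245), (17, 91, 236), (14, 104, 211), (14, 109, 182), (13, 121, 145), (12, 127, 142), (13, 127, 175), (13, 124, 197)]
254 (304, 325) [(13, 125, 188), (13, 126, 184), (14, 129, 190), (17, 135, 209), (19, 140, 221), (19, 143, 208), (17, 142, 169), (15, 135, 132), (13, 129, 119), (12, 128, 118), (12, 127, 124), (12, 129, 140), (13, 128, 157), (14, 130, 174), (17, 136, 197), (19, 140, 211), (19, 141, 199), (17, 138, 165), (14, 131, 136), (12, 126, 127), (12, 128, 131)]
257 (374, 406, 2) [(13, 124, 181), (13, 125, 182), (13, 125, 183), (13, 125, 184), (14, 111, 204), (16, 98, 230), (17, 91, 238), (18, 84, 24
[... 158 characters left out ...]
72), (16, 139, 167), (18, 145, 171), (19, 146, 185), (20, 146, 198), (20, 145, 209), (20, 144, 215), (20, 144, 216), (20, 144, 211), (20, 146, 198), (19, 145, 178), (17, 142, 158), (15, 137, 147), (14, 132, 156), (14, 131, 165), (14, 134, 170), (13, 130, 175), (13, 128, 180), (13, 126, 182), (13, 125, 183)]
178 (168, 262, 4) [(13, 131, 146), (13, 137, 164), (13, 149, 135), (15, 116, 134), (20, 144, 216), (19, 145, 149), (16, 106, 171), (20, 143, 218), (19, 144, 149), (15, 97, 179), (16, 92, 207), (19, 74, 241), (19, 75, 242), (19, 74, 242), (18, 73, 242), (19, 76, 242), (19, 74, 242), (18, 76, 239), (17, 79, 237), (18, 80, 236), (13, 140, 193), (13, 132, 110), (12, 126, 115), (12, 127, 116)]
```

View pics/top1.png

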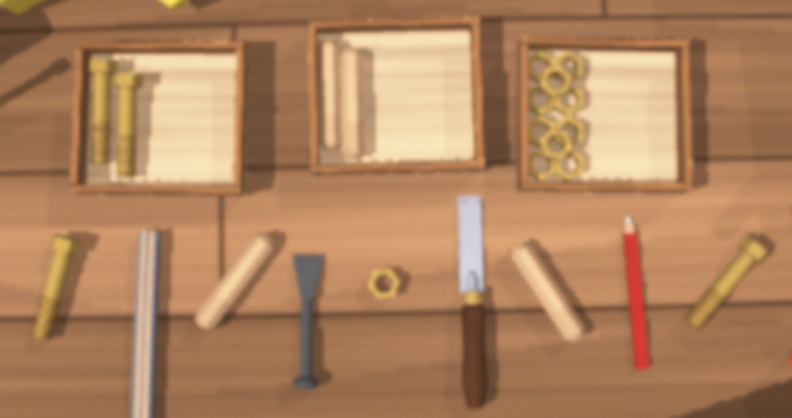

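The crop shows bolt_a's head at (63,242) and bolt_b's head at (752,248), both at the far (+x) end. The trays are tilted by only a degree or two.

```bash
python3 - <<'E'
from h import *
c=vision.read_camera("top");f=c["frame"];hsv=cv2.cvtColor(f,cv2.COLOR_RGB2HSV).astype(int)
for n,(u,v),z in [("bolt_a",(165,255),.013),("tn_a",(247,252),.016),("nut",(314,254),.014),("tn_b",(389,257),.016),("bolt_b",(470,253),.013)]:
    m=np.zeros(f.shape[:2],bool);s=np.s_[v-30:v+30,u-22:u+24]
    H=hsv[s]
    m[s]=(H[...,0]>15)&(H[...,1]>132) if n[0]=="b" or n=="nut" else (H[...,0]>13)&(H[...,1]<118)&(H[...,2]>165)
    ctr,yaw,sz,w=blob(c,m,z);print(n,ctr.round(4),round(np.degrees(yaw),1),np.round(sz,1))
C={"bolts":[(78,47),(243,41),(241,191),(70,190)],"treen":[(310,22),(479,17),(483,167),(312,171)],"nuts":[(519,39),(690,40),(691,188),(520,188)]}
for n,p in C.items():
    w=ray(c,np.array(p)/2.2+[140,125]-.3,.04)[:,:2]
    print(n,w.round(4).tolist(),w.mean(0).round(4),[round(1000*np.linalg.norm(w[i]-w[i-1])) for i in range(4)])
    for i,j in((3,0),(2,1)):d=w[j]-w[i];print(round(np.degrees(np.arctan2(d[1],d[0])),1))
E
```

```text
bolt_a [0.4456 0.3678] -11.9 [115.5  34.4]
tn_a [0.4499 0.1708] -37.9 [119.9  25.5]
nut [0.4447 0.0075] 43.8 [32.1 32.1]
tn_b [ 0.4317 -0.1688] 32.3 [122.5  25.3]
bolt_b [ 0.438  -0.3661] -45.8 [120.6  33.2]
bolts [[0.7083, 0.3367], [0.7096, 0.1544], [0.5464, 0.1577], [0.5513, 0.3442]] [0.6289 0.2482] [157, 182, 163, 187]
-2.7
-1.1
treen [[0.7288, 0.0813], [0.7305, -0.1023], [0.5667, -0.1017], [0.5662, 0.0812]] [ 0.6481 -0.0104] [163, 184, 164, 183]
0.0
-0.2
nuts [[0.7054, -0.145], [0.702, -0.3337], [0.5395, -0.3266], [0.5434, -0.1407]] [ 0.6226 -0.2365] [162, 189, 163, 186]
-1.5
-2.5
```

Measured sizes agree with those given, so I'll refine with the wrist camera at hover, starting with bolt_a and the bolt tray.

```bash
cat >> h.py <<'E'
def Q(a): return [np.cos(a/2),np.sin(a/2),0,0]
def hover(x,y,z,adeg):
    bot.reach([x,y,z],Q(np.radians(adeg)))
def snap(n):
    c=vision.read_camera("wrist");cv2.imwrite(f"pics/{n}.png",c["frame"][:,:,::-1]);np.savez(f"pics/{n}.npz",**{k:np.asarray(v) for k,v in c.items()});return c
E
python3 - <<'E'
from h import *
hover(.629,.248,.28,0);c=snap("w_tb");print(get_obs()["time_s"],get_obs()["joint_pos"])
V=c["view"];print((-V[:3,:3].T@V[:3,3]).round(3),V[:3,:3].round(2).tolist(),c["intrinsics"][0],c["dist"])
hover(.4456,.3678,.22,-12);c2=snap("w_ba");print(get_obs()["time_s"])
cv2.imwrite("pics/m1.png",cv2.resize(np.vstack([c["frame"],c2["frame"]])[:,:,::-1],None,fx=.74,fy=.74,interpolation=cv2.INTER_AREA))
E
```

```text
3.7 [ 3.72374012e-01  4.06875064e-01  1.48168210e+00 -1.21197098e-04
  1.25300757e+00  1.94397766e+00]
[0.706 0.246 0.405] [[-0.0, -1.0, -0.0], [-0.95, 0.0, 0.3], [-0.3, 0.0, -0.95]] [342.09690623   0.         320.26765997] [-0.03937686  0.          0.          0.          0.        ]
4.6583
```

View pics/m1.png

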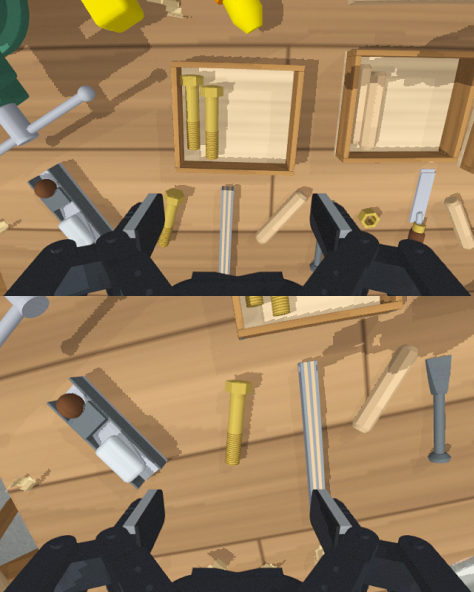

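The wrist view is sharp and looks ahead of the jaws; bolt_a shows at (235,420) in the mosaic with its head at the far end. I'll take three shots that each cover a tray and the parts in front of it.

```bash
python3 - <<'E'
from h import *
ims=[]
for i,y in enumerate((.27,-.01,-.27)):
    hover(.50,y,.30,0);c=snap(f"s{i}");ims.append(c["frame"][:300])
    hsv=cv2.cvtColor(c["frame"],cv2.COLOR_RGB2HSV).astype(int)
    L={0:[("bolt_a",.4456,.3678,.013),("tn_a",.45,.1708,.016)],1:[("nut",.4447,.0075,.014),("tn_a",.45,.1708,.016),("tn_b",.4317,-.1688,.016)],2:[("tn_b",.4317,-.1688,.016),("bolt_b",.438,-.3661,.013)]}[i]
    for n,x,yy,z in L:
        u,v=proj(c,[[x,yy,z]])[0].astype(int);print(n,(u,v),hsv[v,u],end=' ')
        m=np.zeros(hsv.shape[:2],bool);s=np.s_[max(0,v-50):v+50,max(0,u-45):u+45];H=hsv[s]
        m[s]=(H[...,0]>15)&(H[...,1]>128) if n[0]=="b" or n=="nut" else (H[...,0]>13)&(H[...,1]<118)&(H[...,2]>150)
        ctr,yaw,sz,w=blob(c,m,z);print(ctr.round(4),round(np.degrees(yaw),1),np.round(sz,1))
print(get_obs()["time_s"])
cv2.imwrite("pics/m2.png",cv2.resize(np.vstack(ims)[:,:,::-1],None,fx=.66,fy=.66,interpolation=cv2.INTER_AREA))
E
```

```text
bolt_a (np.int64(242), np.int64(201)) [ 23 158 207] [0.4473 0.371 ] -18.5 [120.7  34.9]
tn_a (np.int64(398), np.int64(198)) [ 18  79 242] [0.4485 0.1699] 1.4 [132.2 115.6]
nut (np.int64(306), np.int64(201)) [ 16 117 137] [0.4472 0.0059] -25.4 [37.8 31.6]
tn_a (np.int64(177), np.int64(197)) [ 18  81 243] [0.4574 0.1732] -9.4 [132.6 108.1]
tn_b (np.int64(444), np.int64(211)) [ 17  82 244] [ 0.4321 -0.1691] 4.1 [138.6 118.2]
tn_b (np.int64(241), np.int64(211)) [ 18  81 243] [ 0.4301 -0.1697] -0.1 [133.9 113.9]
bolt_b (np.int64(396), np.int64(206)) [ 24 159 201] [ 0.4343 -0.3684] -41.9 [116.5  33.9]
7.5167
```

View pics/m2.png

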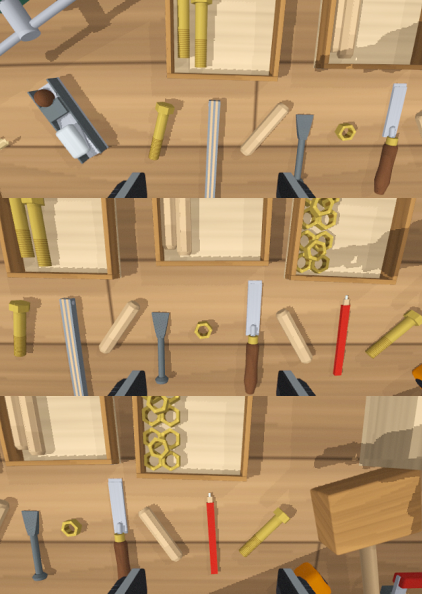

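Parts show clear of their neighbours. I'll tighten the masks with seeded components on the saved shots, and take two nearer tray shots for corner picking.

```bash
python3 - <<'E'
from h import *
print(bot.tcp_to_tips)
for i,L in enumerate([[("bolt_a",.4473,.371,.013),("tn_a",.45,.1708,.016)],[("nut",.4447,.0065,.014),("tn_a",.45,.1708,.016),("tn_b",.4317,-.1688,.016)],[("tn_b",.4317,-.1688,.016),("bolt_b",.438,-.3661,.013)]]):
    c=dict(np.load(f"pics/s{i}.npz"));hsv=cv2.cvtColor(c["frame"],cv2.COLOR_RGB2HSV).astype(int)
    for n,x,y,z in L:
        u,v=proj(c,[[x,y,z]])[0].astype(int)
        br=n[0]=="b" or n=="nut"
        m=((hsv[...,0]>17)&(hsv[...,1]>138) if br else (hsv[...,1]<102)&(hsv[...,2]>130)&(hsv[...,0]>13)).astype(np.uint8)
        k,lab=cv2.connectedComponents(m)
        w0=lab[v-8:v+9,u-8:u+9];l=np.bincount(w0[w0>0]).argmax()
        ctr,yaw,sz,w=blob(c,lab==l,z);print(n,(u,v),ctr.round(4),round(np.degrees(yaw),1),np.round(sz,1))
        if n=="nut":
            hu=cv2.convexHull((w*1e4).astype(np.float32)).reshape(-1,2)/10
            a=np.radians(np.arange(0,60,1));wd=[[np.ptp(hu@[np.cos(t+k*np.pi/3),np.sin(t+k*np.pi/3)]) for k in range(3)] for t in a]
            j=np.argmin(np.sum(wd,1));print("flat normal deg",j,wd[j])
ims=[]
for n,(x,y),p in (("w_tb",(.629,.248),None),("w_tt",(.648,-.01),(.62,-.01)),("w_tn",(.6226,-.2365),(.6,-.2365))):
    if p: hover(*p,.28,0);c=snap(n)
    else: c=dict(np.load(f"pics/{n}.npz"))
    u,v=proj(c,[[x,y,.02]])[0].astype(int);print(n,u,v)
    ims.append(cv2.resize(c["frame"][max(v-100,0):max(v-100,0)+200,u-115:u+115],None,fx=1.7,fy=1.5 if 0 else 1.7,interpolation=cv2.INTER_CUBIC))
    print(max(v-100,0),u-115)
ims=[np.pad(i,((0,340-i.shape[0]),(0,391-i.shape[1]),(0,0))) for i in ims]
cv2.imwrite("pics/m3.png",np.hstack(ims[:2])[:,:,::-1]);cv2.imwrite("pics/m4.png",ims[2][:,:,::-1])
E
```

```text
0.017
bolt_a (np.int64(239), np.int64(199)) [0.4467 0.3696] -16.6 [120.5  34.7]
tn_a (np.int64(398), np.int64(198)) [0.4513 0.17  ] -37.7 [121.2  26.9]
nut (np.int64(307), np.int64(201)) [0.4474 0.0057] -81.3 [34.3 33.9]
flat normal deg 10 [np.float64(33.802310584428426), np.float64(30.899909384457146), np.float64(33.39376260924473)]
tn_a (np.int64(177), np.int64(197)) [0.4512 0.1683] -37.7 [127.3  25.2]
tn_b (np.int64(444), np.int64(211)) [ 0.4325 -0.1712] 31.8 [126.5  25.3]
tn_b (np.int64(241), np.int64(211)) [ 0.4329 -0.1728] 32.2 [121.5  27.7]
bolt_b (np.int64(396), np.int64(206)) [ 0.4341 -0.3682] -41.9 [115.6  33.9]
w_tb 318 162
62 203
w_tt 318 137
37 203
w_tn 319 142
42 204
```

View pics/m3.png

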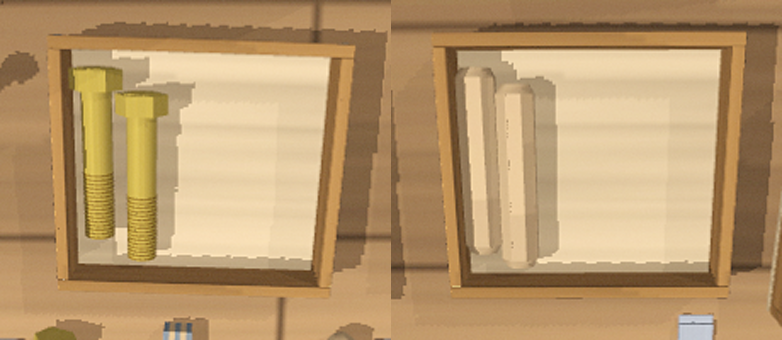

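View pics/m4.png

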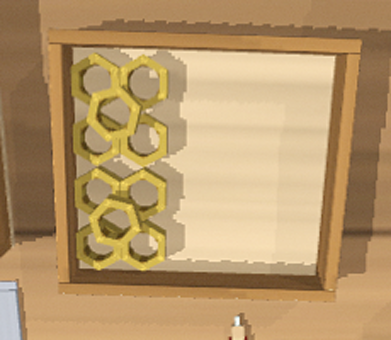

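The rim corners in the crops are clear:
- bolts: (49,36), (354,46), (331,297), (58,290)
- treenails: (42,33), (355,32), (338,297), (59,297)
- nuts: (49,31), (361,40), (336,300), (58,292)

```bash
python3 - <<'E'
from h import *
for n,o,p in (("w_tb",(203,62),[(49,36),(354,46),(331,297),(58,290)]),("w_tt",(203,37),[(42,33),(355,32),(338,297),(59,297)]),("w_tn",(204,42),[(49,31),(361,40),(336,300),(58,292)])):
    c=dict(np.load(f"pics/{n}.npz"))
    w=ray(c,np.array(p)/1.7+o-.2,.04)[:,:2]
    ang=[np.degrees(np.arctan2(*(w[j]-w[i])[::-1])) for i,j in((3,0),(2,1))]
    ang2=[np.degrees(np.arctan2(*(w[j]-w[i])[::-1]))-90 for i,j in((1,0),(2,3))]
    print(n,w.mean(0).round(4),np.round(ang+ang2,1),[round(1000*np.linalg.norm(w[i]-w[i-1])) for i in range(4)])
print(get_obs()["time_s"])
E
```

```text
w_tb [0.6304 0.2473] [-2.3 -1.1 -1.9 -1.6] [164, 183, 164, 186]
w_tt [ 0.6493 -0.0111] [-0.5  0.4  0.2  0. ] [164, 184, 165, 186]
w_tn [ 0.6237 -0.2388] [-2.2 -1.3 -1.6 -1.8] [163, 184, 164, 187]
9.6333
```

Tray poses agree between the views. First pick is treenail_a, watching forces.

```bash
cat >> h.py <<'E'
TR={"b":(.6302,.2475,-1.7),"t":(.649,-.011,0.),"n":(.6232,-.2385,-1.7)}
def st(t=""):
    o=get_obs();print(t,"t",round(o["time_s"],1),"p",o["position"].round(4),"F",np.round(o["wrist_force"],1),"w",round(o["gripper_width"]*1000,1),"g",round(float(np.max(o["grip_force"])),1))
def pick(x,y,a,z,op,N):
    q=Q(np.radians(a))
    bot.reach([x,y,.12],q);hand.move_gripper(op)
    bot.servo_line([x,y,z+.02],velocity=.15);bot.servo_line([x,y,z],velocity=.05);st("down")
    hand.move_gripper(0.0,N);st("closed")
    bot.servo_line([x,y,.13],velocity=.15);st("up")
def place(tr,t,z,op,dx=0):
    cx,cy,a=TR[tr];r=np.radians(a);x=cx-t*np.sin(r)+dx*np.cos(r);y=cy+t*np.cos(r)+dx*np.sin(r)
    bot.reach([x,y,.13],Q(r))
    bot.servo_line([x,y,z+.02],velocity=.12);bot.servo_line([x,y,z],velocity=.03);st("set")
    hand.move_gripper(op);st("open")
    bot.servo_line([x,y,.14],velocity=.15);st("away")
E
python3 - <<'E'
from h import *
# bolt axes by PCA of masks
for n,s,(x,y) in (("bolt_a","s0",(.4467,.3696)),("bolt_b","s2",(.4341,-.3682))):
    c=dict(np.load(f"pics/{s}.npz"));hsv=cv2.cvtColor(c["frame"],cv2.COLOR_RGB2HSV).astype(int)
    k,lab=cv2.connectedComponents(((hsv[...,0]>17)&(hsv[...,1]>138)).astype(np.uint8))
    u,v=proj(c,[[x,y,.013]])[0].astype(int);yy,xx=np.nonzero(lab==lab[v,u]);w=ray(c,np.c_[xx,yy],.013)[:,:2]
    m=w.mean(0);d=np.linalg.svd(w-m,full_matrices=False)[2][0];d*=np.sign(d[0]);s=(w-m)@d
    print(n,m.round(4),round(np.degrees(np.arctan2(d[1],d[0])),1),"axis ends",(m+d*s.min()).round(4),(m+d*s.max()).round(4),"mid",(m+d*(s.min()+s.max())/2).round(4))
x,y,a=.4505,.1697,-37.8;q=Q(np.radians(a))
bot.reach([x,y,.12],q);hand.move_gripper(.05)
bot.servo_line([x,y,.042],velocity=.15);bot.servo_line([x,y,.022],velocity=.05);st("down")
for o in(.04,.032,.028): hand.move_gripper(o,20);st(o)
E
```

```text
bolt_a [0.4536 0.3675] -16.6 axis ends [0.389  0.3868] [0.5044 0.3523] mid [0.4467 0.3695]
bolt_b [ 0.4383 -0.3714] -42.3 axis ends [ 0.3917 -0.3289] [ 0.4771 -0.4067] mid [ 0.4344 -0.3678]
down t 13.0 p [0.4503 0.1696 0.0217] F [-1.3 -0.6  0.4] w 50.2 g 0.0
0.04 t 13.2 p [0.4506 0.1697 0.0222] F [-0.2 -0.2 -0.2] w 39.9 g 0.0
0.032 t 13.5 p [0.4506 0.1697 0.0221] F [ 0.2  0.1 -0.2] w 32.2 g 0.0
0.028 t 13.7 p [0.4505 0.1697 0.022 ] F [-0.  -0.7  0.1] w 28.0 g 0.0
```

```bash
python3 - <<'E'
from h import *
p=get_obs()["position"]
bot.servo_line([.4505,.1697,.0195],velocity=.05);hand.move_gripper(0,35);st("closed")
bot.servo_line([.4505,.1697,.13],velocity=.15);st("up")
c=snap("g1")
place("t",-1,.0265,.032) if 0 else None
cv2.imwrite("pics/g1s.png",c["frame"][:,:,::-1])
E
```

```text
closed t 14.2 p [0.4504 0.1697 0.0195] F [-0.2  0.4  0.5] w 23.3 g 34.4
up t 15.1 p [0.45   0.1695 0.1294] F [ 0.6 -0.1 -1.4] w 23.0 g 34.3
```

View pics/g1s.png

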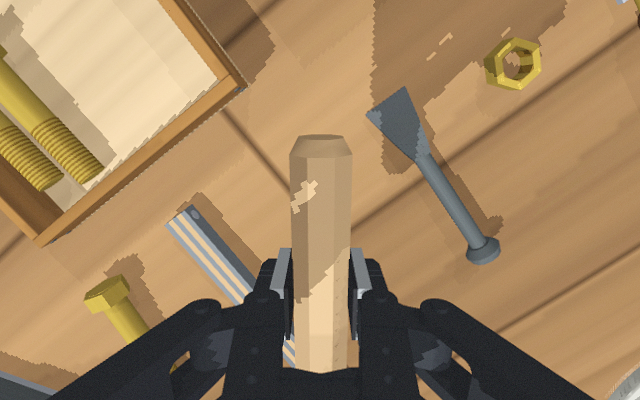

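Treenail_a is held square (pads at (285,290) and (360,290), end at (320,145)). Placing it.

```bash
python3 - <<'E'
from h import *
place("t",-.001,.026,.033)
pick(.4325,-.171,32.1,.0195,.05,35)
E
```

```text
set t 17.8 p [ 0.649  -0.012   0.0258] F [ 0.3  0.3 -0.8] w 22.9 g 34.3
open t 18.1 p [ 0.6491 -0.012   0.0261] F [ 0.2  0.  -0.6] w 32.9 g 0.0
away t 19.0 p [ 0.6483 -0.012   0.1392] F [ 0.1 -0.2 -0.9] w 33.1 g 0.0
down t 21.6 p [ 0.4323 -0.1709  0.0193] F [ 0.1  0.3 -0.7] w 50.2 g 0.0
closed t 21.9 p [ 0.4327 -0.1711  0.0198] F [-1.2 -0.5  4. ] w 23.5 g 34.7
up t 22.8 p [ 0.432  -0.1708  0.1294] F [-0.4 -0.3 -1.3] w 23.1 g 34.3
```

```bash
python3 - <<'E'
from h import *
place("t",-.049,.026,.032)
hover(.60,-.03,.25,0);c=snap("t2");cv2.imwrite("pics/t2s.png",c["frame"][:,:,::-1])
E
```

```text
set t 25.4 p [ 0.6487 -0.06    0.0259] F [-1.7  1.1  1.3] w 22.9 g 34.5
open t 25.7 p [ 0.6491 -0.06    0.0259] F [-0.8 -0.7  0.6] w 32.2 g 0.0
away t 26.6 p [ 0.6484 -0.0599  0.1391] F [ 0.   0.2 -1.3] w 31.9 g 0.0
```

View pics/t2s.png

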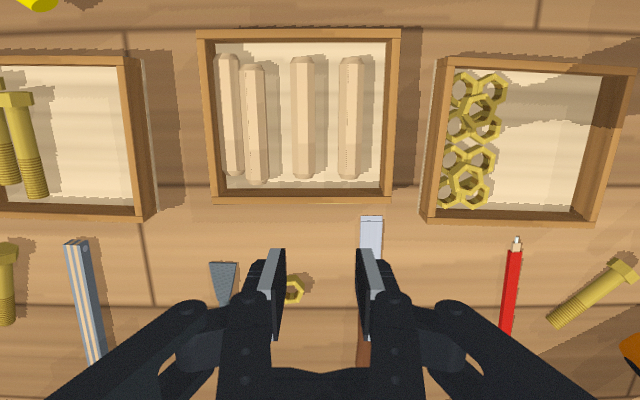

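Both treenails lie flat and lengthways at (303,117) and (350,117), clear of the stock. Bolt_a next, with its pose refined at hover.

```bash
cat >> h.py <<'E'
def bolt(x,y,a,name):
    hover(x-.03*np.cos(np.radians(a)),y-.03*np.sin(np.radians(a)),.2,a);c=snap(name)
    hsv=cv2.cvtColor(c["frame"],cv2.COLOR_RGB2HSV).astype(int)
    k,lab=cv2.connectedComponents(((hsv[...,0]>17)&(hsv[...,1]>138)).astype(np.uint8))
    u,v=proj(c,[[x,y,.013]])[0].astype(int);w0=lab[v-6:v+7,u-6:u+7];l=np.bincount(w0[w0>0]).argmax()
    yy,xx=np.nonzero(lab==l);w=ray(c,np.c_[xx,yy],.013)[:,:2]
    m=w.mean(0);d=np.linalg.svd(w-m,full_matrices=False)[2][0];d*=np.sign(d[0]);s=(w-m)@d
    mid=m+d*(s.min()+s.max())/2;yaw=np.degrees(np.arctan2(d[1],d[0]))
    print(name,mid.round(4),round(yaw,1),"L",round(np.ptp(s)*1000,1),"cg fwd",round(float(-(s.min()+s.max())/2*1000),1))
    assert .105<np.ptp(s)<.128 and np.hypot(*(mid-[x,y]))<.008
    g=mid+.008*d;return g[0],g[1],yaw
E
python3 - <<'E'
from h import *
g=bolt(.4467,.3695,-15,"hba")
pick(*g,.0195,.05,60)
cv2.imwrite("pics/hold2.png",vision.read_camera("wrist")["frame"][:,:,::-1])
E
```

```text
hba [0.4463 0.3694] -16.8 L 115.8 cg fwd 7.4
down t 30.9 p [0.4538 0.367  0.0192] F [-0.3 -0.3 -0.2] w 50.0 g 0.0
closed t 31.3 p [0.4542 0.3672 0.02  ] F [-0.2 -1.2  4.2] w 17.6 g 58.6
up t 32.2 p [0.4533 0.3666 0.129 ] F [-0.6  0.  -4.2] w 18.2 g 58.7
```

View pics/hold2.png

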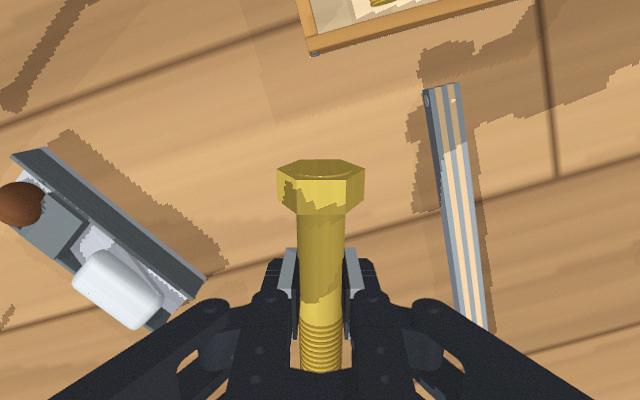

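Bolt_a is held straight with its head forward at (320,190). Placing it, then bolt_b.

```bash
python3 - <<'E'
from h import *
place("b",-.008,.0262,.029,.008)
g=bolt(.4343,-.368,-42.2,"hbb")
pick(*g,.0195,.05,60)
place("b",-.052,.0262,.028,.008)
hover(.59,.21,.25,0);c=snap("b2")
hover(.40,.0063,.15,0);c2=snap("n0")
cv2.imwrite("pics/b2s.png",np.hstack([c["frame"][:300],c2["frame"][:300]])[:,140:1140:,::-1][:, :780])
E
```

```text
set t 34.8 p [0.6378 0.2392 0.0262] F [-1.7  0.2 -2.1] w 17.4 g 59.2
open t 35.1 p [0.6385 0.2395 0.0265] F [-0.1 -0.5  0.4] w 28.8 g 0.0
away t 36.0 p [0.6373 0.239  0.1391] F [ 0.6 -0.7 -0.1] w 29.0 g 0.0
hbb [ 0.434 -0.368] -41.5 L 116.2 cg fwd 7.7
down t 40.3 p [ 0.4398 -0.3732  0.0192] F [-0.4 -0.7 -0.2] w 50.1 g 0.0
closed t 40.7 p [ 0.4401 -0.3736  0.02  ] F [-1.6  0.2  4.6] w 17.9 g 58.6
up t 41.6 p [ 0.4393 -0.3727  0.129 ] F [ 0.   0.7 -5.6] w 17.6 g 58.7
set t 45.4 p [0.6365 0.1952 0.0262] F [-1.8 -1.4 -1.7] w 18.0 g 59.2
open t 45.7 p [0.6372 0.1954 0.0266] F [-0.4  0.2  0.3] w 28.1 g 0.0
away t 46.6 p [0.636  0.1951 0.1391] F [ 0.  -0.8 -0.4] w 27.9 g 0.0
```

View pics/b2s.png

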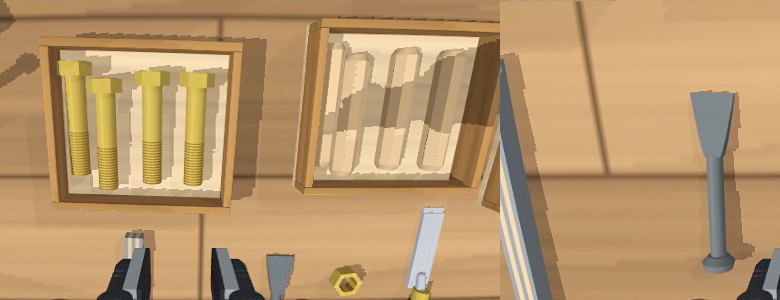

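Both bolts lie lengthways with heads at the far end, at (152,125) and (196,128). Now the nut's flats, from the near picture.

```bash
python3 - <<'E'
from h import *
c=dict(np.load("pics/n0.npz"));hsv=cv2.cvtColor(c["frame"],cv2.COLOR_RGB2HSV).astype(int)
m=((hsv[...,0]>17)&(hsv[...,1]>138)).astype(np.uint8)
u,v=proj(c,[[.446,.0063,.012]])[0].astype(int);mm=np.zeros_like(m);mm[v-50:v+50,u-50:u+50]=m[v-50:v+50,u-50:u+50]
ctr,yaw,sz,w=blob(c,mm,.013);print(u,v,ctr.round(4),np.degrees(yaw),sz)
hu=cv2.convexHull((w*1e4).astype(np.float32)).reshape(-1,2)/10
for t in range(0,60,4): print(t,[round(float(np.ptp(hu@[np.cos(np.radians(t+k)),np.sin(np.radians(t+k))])),1) for k in(0,60,120)],end=' ')
cv2.imwrite("pics/n0s.png",cv2.resize(c["frame"][v-60:v+60,u-80:u+80,::-1],None,fx=4,fy=4,interpolation=cv2.INTER_CUBIC))
E
```

```text
319 136 [0.4456 0.006 ] 37.75333 (34.28996658325195, 30.52043914794922)
0 [32.6, 31.7, 31.6] 4 [31.7, 30.8, 31.1] 8 [31.0, 30.3, 30.5] 12 [31.7, 31.0, 31.3] 16 [32.4, 31.8, 31.9] 20 [33.1, 32.5, 32.8] 24 [33.7, 33.1, 33.5] 28 [34.0, 33.4, 34.1] 32 [34.3, 33.7, 34.5] 36 [34.3, 33.9, 34.7] 40 [34.2, 33.9, 34.8] 44 [33.9, 33.7, 34.7] 48 [33.6, 33.3, 34.4] 52 [33.1, 32.8, 34.0] 56 [32.5, 32.2, 33.3]
```

View pics/n0s.png

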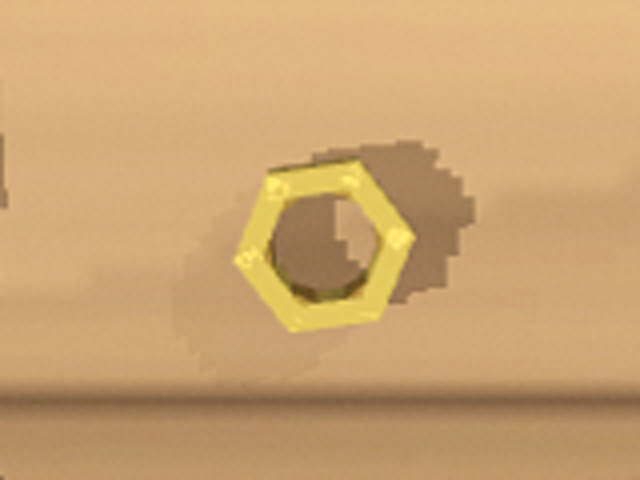

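Flat normals lie at 8, 68 and 128 degrees (image top edge at (315,172)). Gripping across the 68-degree pair.

```bash
python3 - <<'E'
from h import *
pick(.4457,.0061,-22,.0195,.05,35)
place("n",-.033,.0262,.042)
hover(.57,-.25,.25,0);c=snap("n2")
hover(.35,-.45,.30,0);t=vision.read_camera("top")
cv2.imwrite("pics/fin.png",np.vstack([c["frame"][:270],cv2.resize(t["frame"][120:310,120:520],(640,304))])[:,:,::-1]);st()
E
```

```text
down t 50.4 p [0.4454 0.0061 0.0193] F [0.3 0.2 0. ] w 49.9 g 0.0
closed t 50.7 p [0.4459 0.0061 0.0198] F [-0.7  0.4  4. ] w 29.0 g 34.8
up t 51.6 p [0.4452 0.0061 0.1294] F [-0.2  0.4 -2.1] w 28.7 g 34.6
set t 54.5 p [ 0.6222 -0.2715  0.026 ] F [ 0.5  0.3 -1.1] w 29.1 g 34.6
open t 54.8 p [ 0.6223 -0.2715  0.0262] F [-0.1  0.6 -0.7] w 41.7 g 0.0
away t 55.7 p [ 0.6216 -0.2712  0.1391] F [ 0.2  0.2 -0.4] w 42.3 g 0.0
 t 57.5 p [ 0.3509 -0.4493  0.2995] F [0.4 0.1 0.3] w 42.1 g 0.0
```

View pics/fin.png

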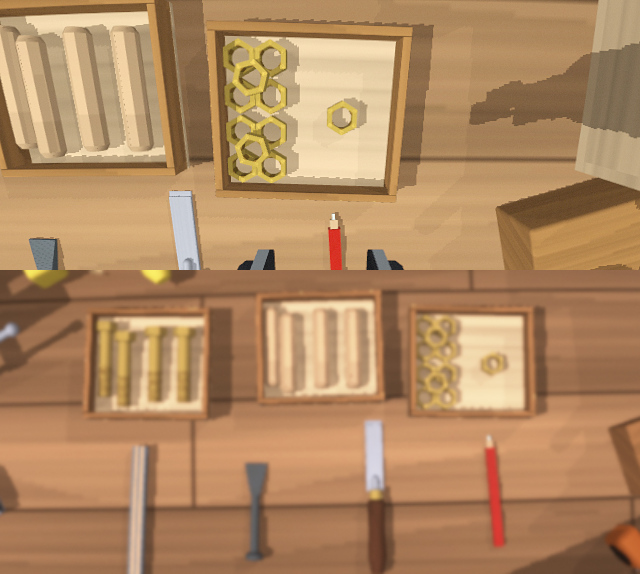

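The nut lies flat at (342,117), all five parts are in their trays, and the chisel and iron have not moved.

```bash
python3 -c "
from workcell import hand_in;print(hand_in())"
```

```text
the job is handed in; nothing more can be done
None
```

All five fastenings are set down flat in their matching trays, with bolt heads at the far end and the chisel and caulking iron untouched in the final pictures; I handed the job in at about 58 s, and no verdict came back.

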